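# Refit the T-handle on the splined screw press and clamp the watch case

### The job

The small green screw press has lost its T-handle, which lies on its side on the bench. Put the handle back on the press's splined spindle, pushed fully home, then wind it clockwise until the ram's black pad presses on the watch case in the die, and let go. Do not crush the watch, and leave the loupe, the oil cups and the case wrench where they are.

Things in the scene. Friction and masses are not known exactly. Their poses are not given: they have to be found in the camera images.
- handle_hub (a point): Loose steel T-handle, 0.28 kg: round hub 32 mm in diameter, 46 mm long. Point on the hub's axis, 22 mm from its open end; z along the hub towards the cross-bar, y along the bar. At the start it lies on hub and balls, z and bar level, this point 16 mm up. It stands by itself on the hub's open end, but may tip over if let go leaning more than about 15 degrees.
- handle_bar (a point): Middle of the handle's cross-bar, 50 mm along z from handle_hub (72 mm from the open end), same axes. Bar 12 mm in diameter along y; black balls of 32 mm diameter, centred 56 mm either side. Between hub and bar a flat web 11 mm thick (along x), 24 mm wide (along y): the bar can be gripped in the middle, across x.
- handle_mouth (a point): Centre of the hub's open end, same axes. Bore 34 mm deep with six inward teeth, each 3 mm wide, tips on a 16 mm circle, roots on a 23 mm circle, from 2 mm inside the mouth to 33 mm; one tooth points along +x, the others at 60 degree steps.
- press_shoulder (a point): On the upright spindle of the fixed green press, at the top of the collar on which the hub's mouth sits when home. z up; the column is on the +x side. Above it six outward splines (22 mm long, tips on a 21 mm circle, 3.8 mm wide), then a tapered smooth nose, tip 32 mm above this point. The way the splines stand is not given; play in line about 5 degrees each way.
- press_guard (a point): Centre of the rim of the round guard about the spindle, 34 mm above press_shoulder; 43 mm inside, 52 mm outside diameter. The hub goes down inside it with no room for fingers; nothing of the press is higher. Rim 140 mm above the bench. The spindle turns against about 0.12 N m of friction and stays where it is left.
- press_ram: The ram below the press arm; the point is the centre of the underside of its black sprung pad (29 mm in diameter) while that is not pressed. Turning the spindle clockwise seen from above lowers it 6.4 mm per radian; from the start 0.15 to 1.25 rad brings it on to the watch case, then the pad's spring yields 10 N per mm (5 mm at most), so the torque climbs 0.4 N m per radian.
- watch_case: steel watch case, back up, 39 mm in diameter, 11 mm high, loose in the white round die under the ram; the point is the centre of its underside, z up
- loupe: black and tan eye loupe, 35 mm wide, 30 mm high, bystander; point at its underside
- oil_cups: brown oil stand with four coloured caps, 30 x 82 x 24 mm, bystander; point at its underside
- case_opener: blue-handled case wrench lying flat, 30 x 126 x 13 mm, bystander; long side along its y, point at its underside
- lamp_cable_mid (a point): A point of the fixed black lamp cable, 20 mm thick, that hangs across the bench about 0.48 m up. It runs roughly through (x, y) = (0.00, -0.40), (0.21, -0.26), (0.40, -0.17), (0.60, -0.17), (0.80, -0.23) m. All the work lies on its left (+y) side: an arm that starts on its right must lift its hand over it (fingertips above 0.55 m) before it crosses.

How it is judged:
By the outcome, as a careful person would: the job done as asked, in the order asked, and still so for the second after the job is handed in, with the robot touching nothing.
It also fails if it takes over 72 s, if anything falls off the work surface, if the arm or the gripper's body presses on something with over 40 N, if the wrist force passes 120 N, or if a joint passes its speed limit or range.

### The arm

A 6-joint arm with a two-finger parallel gripper is mounted at the origin on a cart in front of the work surface, level with it; the furniture and walls round the work are solid. World frame = base frame: x ahead of the robot, y to its left, z up, the work surface at z = 0. Lengths are in m, angles in rad, forces in N, time in s.
With the tool pointing down it reaches from about 0.3 to 0.875 m from the base axis. Payload 6.4 kg.
Tool frame: the origin (TCP) lies at the very end of the fingers, on their centre line; the grasp point (between the pads) lies 19 mm behind it; z points along the fingers, y is the line along which they close (so a half turn about z gives the same grasp; the last joint's range is limited). The gripper opens to 85 mm and grips with 20 to 120 N. Pads are 22 mm wide; open, the fingers measure 114 mm over their backs; the gripper's body (76 mm by 85 mm) begins 54 mm behind the grasp point. The pads swing forward as they close: fully open they stand 13 mm farther back than shut.
Start: joints at [-0.206, 0.181, 1.607, -0, 1.354, -0.206], TCP at [0.575, 0, 0.231] pointing down, gripper open.
Joint ranges: [-2.99, 2.99], [-0.89, 2.07], [0.3, 2.58], [-1.14, 4.28], [0, 2.63], [-3.12, 3.12]. Speed limits (rad/s): [2.57, 2.57, 3.01, 3.14, 3.14, 3.14].

### API

Orientations are given as a unit quaternion [w, x, y, z].
In Python, from bench import telemetry, camera, ctrl, spotter gives the robot as it stands.
- The arm moves only by the tool send_rows, never from a script. Its argument "series" is a list of rows, each a list of 3 entries, a list of its own where there are three numbers: the turn, a rotation vector about the world's x, y, z in degrees, then the shift along the world's x, y, z in mm, then the closure, from -1 (fully open) to 1 (shut), so that 0 is half open. In form: [[[rx, ry, rz], [dx, dy, dz], gripper], ...]. A call has 1 to 10 rows; each row is the pose to reach, as a shift and turn from the pose commanded when the call began; what a row does not reach only later rows make up. A row lasts 1/8 s, in which the tool goes at most 62.5 mm and 10.7 degrees, less where a joint would pass 70% of its speed; a pose out of reach is approached as far as the arm can. A call with a gripper value outside its range is refused whole. The fingers move at their own pace and stop on an object; the grip force is fixed at half the most. Time passes only in rows, so rows that repeat a pose let the fingers close. It gives the time, the measured TCP pose, the force, the opening and the grip force at its end, in the units of the state.
- telemetry.get_obs(): the state, without advancing time (a new reading comes with each control period).
- camera(name): name is "scene" or "side" or "wrist"; returns a dict with "pixels" (480x640x3 uint8, red, green, blue), "camera_matrix" (3x3 intrinsics, pixels), "xyz" and "orientation" of the camera in the world. Camera axes: x right, y up, looking along -z (the intrinsics and any distortion apply to the point x, -y, -z); pixel columns grow to the right and rows downward; lengths in m; the calibration is good to about 2 mm. A picture is of the moment at which its call begins. There is no depth.
- ctrl.hand_in(): hands the job in; it is judged then, once.
Trained networks look in the newest picture that a camera, given by its name, has taken for a name from the list of things; names that differ only in an ending like _2 or _b are one class to them, and where a whole thing is asked for, a point or a joint stands for the part that bears it (a point fixed in the world has none). Each returns a list of dicts, best first, with "conf" (0 to 1); they miss things now and then, are a little off and sometimes report something else, mostly with a low value. They report only what shows in the picture. A call takes as long as a camera call.
- spotter.boxes_of(thing, camera): "xyz" ([x, y, z] in m, in world coordinates, good to about 4 mm: the middle of the surface that is visible of it).
- spotter.landmark_of(thing, camera): "xyz" ([x, y, z] in m, in world coordinates, good to about 4 mm: a listed point, or the origin of a listed thing).
The state is a dict: "time_s": time; "q": joint angles; "dq": joint speeds; "joint_efforts": joint torques, N m; "eef_pos": TCP position; "eef_rot": TCP orientation; "wrist_force": force on the tool from outside, world axes, zero at the start; "torque": the same for the moment, N m; "opening": opening from 0.0 (shut) to 1.0 (fully open); "grasp_force": force on a finger pad.
Only numpy, scipy, OpenCV 4.12 (cv2) and the standard library are available. Lean on these libraries where they do the work, as an engineer would, in place of code of your own. Each camera call takes 0.05 s, during which the arm holds its last target. There are 200 camera calls.

## Working session

There is one attempt and no reset: what is moved stays moved. The work goes in short steps, Python scripts to look and compute and a tool call to move; the robot and the scene stay as the last step left them, time stands still between calls to the robot, and variables do not carry over. Pictures are saved under pics/ and viewed, at most 12 in all, crops included, and the job is handed in when it is done.

Besides the shell and the picture viewer there is one more tool, called after "Call:" as name(argument=value, ...), one argument or row to a line, values as JSON. send_rows: Moves the arm, as the interface text tells. Its arguments: {"type":"object","properties":{"series":{"type":"array","items":{"type":"array"}}},"required":["series"]}

```bash
mkdir -p pics; ls
cat > h.py <<'E'
import numpy as np,cv2
from scipy.spatial.transform import Rotation as R
from bench import telemetry,camera,ctrl,spotter
def rot(q): return R.from_quat([q[1],q[2],q[3],q[0]])
def proj(c,p):
    p=rot(c["orientation"]).inv().apply(np.atleast_2d(p)-c["xyz"]); K=np.array(c["camera_matrix"])
    v=np.c_[p[:,0],-p[:,1],-p[:,2]]; v=v@K.T; return v[:,:2]/v[:,2:]
def back(c,uv,z):
    K=np.array(c["camera_matrix"]); uv=np.atleast_2d(uv)
    d=np.c_[uv,np.ones(len(uv))]@np.linalg.inv(K).T; d=d*[1,-1,-1]; d=rot(c["orientation"]).apply(d)
    o=np.array(c["xyz"]); return o+d*((z-o[2])/d[:,2:])
def save(c,n,crop=None,s=1):
    im=c["pixels"][:,:,::-1]
    if crop: a,b,w,h=crop; im=im[b:b+h,a:a+w]
    cv2.imwrite("pics/"+n,cv2.resize(im,None,fx=s,fy=s,interpolation=cv2.INTER_CUBIC))
E
python3 - <<'E'
from h import *
np.set_printoptions(precision=4,suppress=True)
print(telemetry.get_obs())
for n in ["scene","side"]:
    c=camera(n); save(c,n+"0.png"); print(n,c["xyz"],c["orientation"],c["camera_matrix"],c.keys())
    for t in ["handle_hub","handle_bar","handle_mouth","press_shoulder","press_guard","press_ram","watch_case","loupe","oil_cups","case_opener"]:
        print(n,t,[(np.round(d["xyz"],4),round(d["conf"],2)) for d in spotter.landmark_of(t,n)][:3])
E
```

```text
pics
{'time_s': 0.0, 'q': array([-0.2063,  0.1815,  1.608 ,  0.    ,  1.3538, -0.2063]), 'dq': array([ 0.    , -0.0032, -0.0006,  0.0016,  0.0021,  0.0001]), 'joint_efforts': array([  0.0003, -44.4869, -35.1341,  -0.0003,   0.0091,   0.    ]), 'eef_pos': array([0.5744, 0.0001, 0.2304]), 'eef_rot': array([-0.0008,  0.7071,  0.7071, -0.0005]), 'wrist_force': array([0.4665, 0.9661, 0.2034]), 'torque': array([ 0.0355,  0.0352, -0.0389]), 'grasp_force': 0.0, 'opening': 1.0006912066572302}
scene [ 0.7605 -0.7545  0.7751] [0.8671 0.4794 0.0747 0.1125] [[475.0498   0.     326.0902]
 [  0.     475.0498 238.1471]
 [  0.       0.       1.    ]] dict_keys(['pixels', 'camera_matrix', 'xyz', 'orientation'])
scene handle_hub [(array([ 0.5393, -0.0595,  0.0124]), 0.74), (array([ 0.6744, -0.1371,  0.0002]), 0.28)]
scene handle_bar [(array([ 0.5881, -0.0625,  0.0167]), 0.7)]
scene handle_mouth [(array([ 0.5143, -0.0605,  0.0194]), 0.87)]
scene press_shoulder [(array([0.6101, 0.1207, 0.1052]), 0.96), (array([0.6124, 0.1248, 0.0272]), 0.54), (array([ 0.6722, -0.1366, -0.0001]), 0.42)]
scene press_guard 
[... 625 characters left out ...]
'orientation'])
side handle_hub [(array([ 0.5322, -0.058 ,  0.0156]), 0.89)]
side handle_bar [(array([ 0.5889, -0.068 ,  0.0163]), 0.55), (array([0.6109, 0.118 , 0.022 ]), 0.43)]
side handle_mouth [(array([ 0.513 , -0.0586,  0.0144]), 0.67)]
side press_shoulder []
side press_guard [(array([0.6087, 0.1178, 0.0187]), 0.42)]
side press_ram [(array([0.6093, 0.1266, 0.0442]), 0.65)]
side watch_case [(array([0.6095, 0.1187, 0.022 ]), 0.39)]
side loupe [(array([ 0.5334, -0.1832, -0.0011]), 0.47), (array([0.6116, 0.1178, 0.0244]), 0.19)]
side oil_cups [(array([ 0.6736, -0.1386, -0.0043]), 0.68)]
side case_opener [(array([ 0.5323, -0.0624,  0.0167]), 0.74), (array([ 0.4637, -0.1955,  0.0038]), 0.59)]
```

View pics/scene0.png

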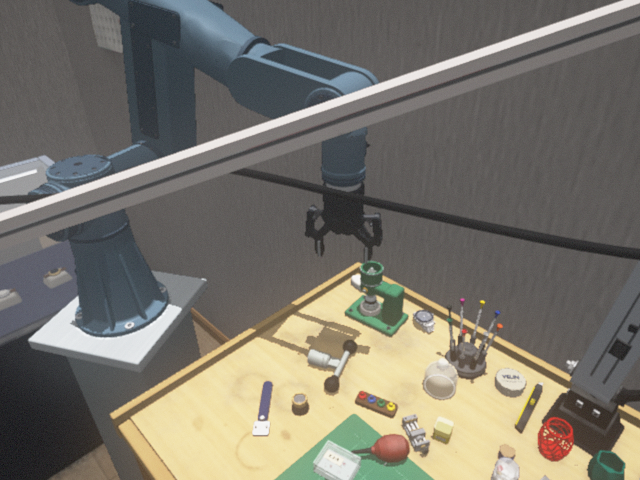

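Run:
```python
from h import *
np.set_printoptions(precision=4,suppress=True)
c=camera("wrist"); save(c,"w0.png"); print(c["xyz"],c["orientation"],c["camera_matrix"])
for t in ["handle_hub","handle_bar","handle_mouth","press_shoulder","press_guard"]:
        print(t,[(np.round(d["xyz"],4),round(d["conf"],2)) for d in spotter.landmark_of(t,"wrist")][:3])
```

```text
[0.575  0.0706 0.3736] [ 0.9903 -0.1388 -0.     -0.0002] [[331.1907   0.     315.245 ]
 [  0.     331.1907 241.4392]
 [  0.       0.       1.    ]]
handle_hub [(array([ 0.5346, -0.0599,  0.0151]), 0.89)]
handle_bar [(array([ 0.5917, -0.0699,  0.0155]), 0.74)]
handle_mouth [(array([ 0.5149, -0.0548,  0.0187]), 0.93)]
press_shoulder [(array([ 0.584 , -0.0697,  0.0141]), 0.65), (array([0.6097, 0.1224, 0.1056]), 0.6)]
press_guard [(array([0.6111, 0.1248, 0.1392]), 0.93), (array([ 0.5871, -0.0686,  0.0146]), 0.15)]
```

View pics/w0.png

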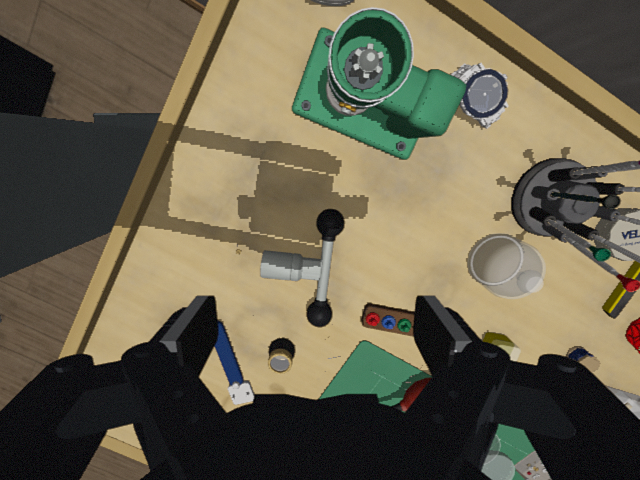

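The wrist view shows the press at about (370,60), and the handle with its hub at (282,266) and its balls at (330,222) and (319,313). Next I'll check how close the forearm is to the cable and refine the handle pose.

View pics/side0.png

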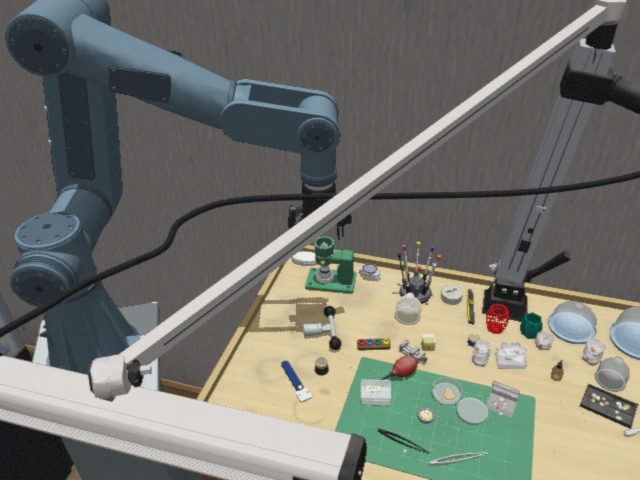

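Run:
```python
from h import *
np.set_printoptions(precision=4,suppress=True)
c=camera("wrist")
im=c["pixels"].astype(int); m=(im.sum(2)<110).astype(np.uint8)
n,l,s,ce=cv2.connectedComponentsWithStats(m[190:335,295:345])
for i in range(1,n):
    if s[i][4]>100: print(s[i],ce[i]+[295,190],back(c,ce[i]+[295,190],.016))
print(back(c,[[262,265],[330,222],[319,313],[325,268]],.016))
save(c,"w1.png",(230,0,240,180),3.3)
```

```text
[ 22  19  27  32 635] [329.7717 223.3008] [[ 0.5911 -0.0108  0.016 ]]
[ 12 108  25  28 430] [318.8558 312.693 ] [[ 0.5793 -0.1204  0.016 ]]
[[ 0.514  -0.0598  0.016 ]
 [ 0.5913 -0.0094  0.016 ]
 [ 0.5795 -0.1208  0.016 ]
 [ 0.5862 -0.0635  0.016 ]]
```

View pics/w1.png

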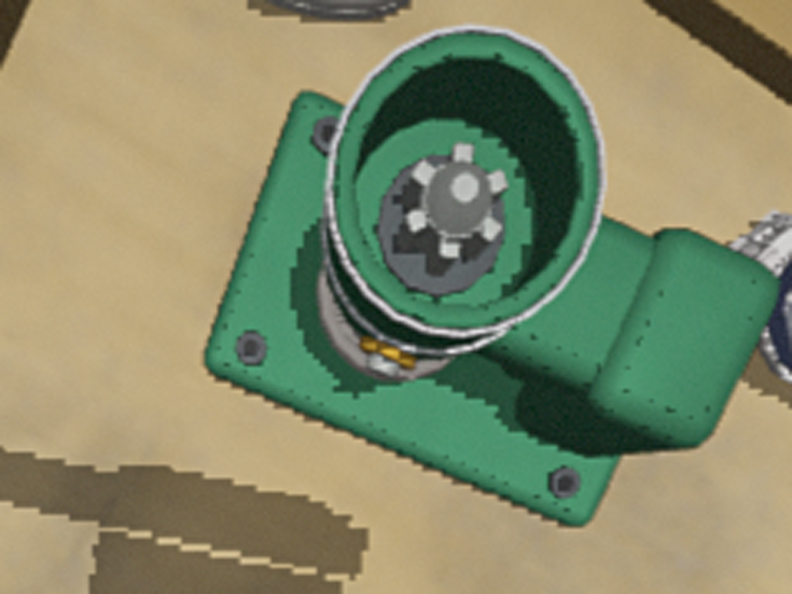

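The spline tips are clear in the crop: (463,153), (497,182), (490,229), (450,250), (416,220), (424,173). The forearm stays well above the cable. Next I'll compute the tilted grasp and the spline phase.

```bash
cat >> h.py <<'E'
np.set_printoptions(precision=4,suppress=True)
def tel():
    o=telemetry.get_obs(); Rm=rot(o["eef_rot"]).as_matrix()
    print("t",round(o["time_s"],2),"p",o["eef_pos"],"z",Rm[:,2],"y",Rm[:,1],"q",o["q"],"F",o["wrist_force"],"T",o["torque"],"op",round(o["opening"],3),"g",round(o["grasp_force"],1)); return o
E
python3 - <<'E'
from h import *
ax=np.array([.107,.994,0]);ax/=np.linalg.norm(ax)
r=R.from_rotvec(ax*np.radians(30))*R.from_rotvec([0,0,np.radians(-96.1)])
print("rv1",np.degrees(r.as_rotvec()))
print("rv2 -90",-90*ax)
c=camera("wrist")
uv=np.array([(463,153),(497,182),(490,229),(450,250),(416,220),(424,173)])/3.3+[230,0]
p=back(c,uv,.128); m=p.mean(0); d=p-m
a=np.degrees(np.arctan2(d[:,1],d[:,0])); print(m,np.hypot(d[:,0],d[:,1])*1e3,a,a%60)
z=np.exp(1j*6*np.radians(a)).mean(); print("phase",np.degrees(np.angle(z))/6,abs(z))
g=back(c,np.array([[330,62.]]),.14);print(g)
E
```

```text
rv1 [-22.54    25.1159 -93.6693]
rv2 -90 [ -9.6325 -89.483   -0.    ]
[0.6105 0.1255 0.128 ] [8.7624 8.7109 8.6372 8.9888 8.7879 8.5147] [  84.1798   23.8134  -35.792   -96.1977 -157.3091  142.8388] [24.1798 23.8134 24.208  23.8023 22.6909 22.8388]
phase 23.58907802848468 0.9979927755944973
[[0.5845 0.1223 0.14  ]]
```

Call:
send_rows(
  series=[
    [[-22.5,25.1,-93.7],[13,-66,-60],-0.3],
    [[-22.5,25.1,-93.7],[13,-66,-80],-0.3],
    [[-22.5,25.1,-93.7],[13,-66,-90],-0.3],
    [[-22.5,25.1,-93.7],[13,-66,-100],-0.3],
    [[-22.5,25.1,-93.7],[13,-66,-110],-0.3],
    [[-22.5,25.1,-93.7],[13,-66,-120],-0.3],
    [[-22.5,25.1,-93.7],[13,-66,-131],-0.3],
    [[-22.5,25.1,-93.7],[13,-66,-131],-0.3],
    [[-22.5,25.1,-93.7],[13,-66,-131],-0.3],
    [[-22.5,25.1,-93.7],[13,-66,-131],-0.3],
  ],
)

```text
time_s: 2.75
eef_pos: [0.5881, -0.0665, 0.0995]
eef_rot: [-0.014, 0.964, -0.053, -0.259]
wrist_force: [0.1, -0.5, -0.4]
opening: 0.647
grasp_force: 0.0
```

Run:
```python
from h import *
tel(); c=camera("wrist"); save(c,"w2.png")
for t in ["handle_hub","handle_bar","handle_mouth"]:
  print(t,[(np.round(d["xyz"],4),round(d["conf"],2)) for d in spotter.landmark_of(t,"wrist")][:3])
```

```text
t 2.75 p [ 0.5881 -0.0665  0.0995] z [-0.4976  0.0551 -0.8656] y [-0.1105 -0.9939  0.0002] q [-0.2695  0.7309  1.2062 -0.0804  1.7229  1.421 ] F [ 0.078  -0.4714 -0.4417] T [-0.0084 -0.2566  0.029 ] op 0.647 g 0.0
handle_hub [(array([ 0.5325, -0.0625,  0.0146]), 0.97)]
handle_bar [(array([ 0.5873, -0.0684,  0.0153]), 0.71)]
handle_mouth [(array([ 0.5167, -0.0558,  0.0183]), 0.63)]
```

View pics/w2.png

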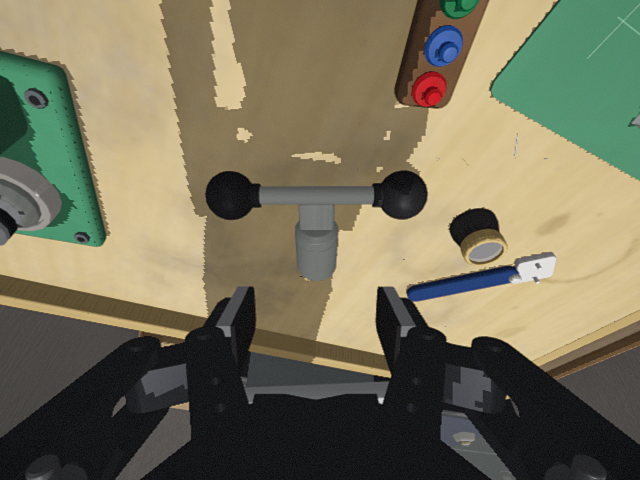

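The hub is centred between the fingers, at about (317,250) with the bar level, so I'll descend and close.

Call:
send_rows(
  series=[
    [[0,0,0],[-14,1.5,-26],-0.3],
    [[0,0,0],[-28,3,-52],-0.3],
    [[0,0,0],[-42,4.5,-78],-0.3],
    [[0,0,0],[-49.5,5,-92],-0.3],
    [[0,0,0],[-49.5,5,-92],0.5],
    [[0,0,0],[-49.5,5,-92],1],
    [[0,0,0],[-49.5,5,-92],1],
    [[0,0,0],[-49.5,5,-92],1],
    [[0,0,0],[-49.5,5,-92],1],
  ],
)

```text
time_s: 4.08
eef_pos: [0.5393, -0.0612, 0.0089]
eef_rot: [-0.014, 0.965, -0.052, -0.257]
wrist_force: [1.3, -0.8, 1.3]
opening: 0.341
grasp_force: 61.7
```

Call:
send_rows(
  series=[
    [[0,0,0],[0,0,40],1],
    [[-0.5,-4.5,0],[10,5,80],1],
    [[-1.6,-14.9,0],[20,10,110],1],
    [[-2.7,-25,0],[30,20,110],1],
    [[-3.8,-35,0],[30,20,110],1],
    [[-4.8,-45,0],[30,20,110],1],
    [[-5.9,-55,0],[30,20,110],1],
    [[-7,-65,0],[30,20,110],1],
    [[-8,-75,0],[30,20,110],1],
    [[-9.1,-85,0],[30,20,110],1],
  ],
)

```text
time_s: 5.32
eef_pos: [0.5733, -0.022, 0.118]
eef_rot: [-0.011, 0.933, -0.035, 0.358]
wrist_force: [0.7, 1.7, -2.0]
opening: 0.343
grasp_force: 61.3
```

Run:
```python
from h import *
tel()
```

```text
t 5.33 p [ 0.5733 -0.022   0.118 ] z [ 0.669  -0.0048 -0.7432] y [-0.0579 -0.9973 -0.0456] q [-0.3896  0.0046  2.2654  0.9749  0.3064  0.396 ] F [ 0.7186  1.7422 -1.9937] T [0.0128 0.5532 0.1079] op 0.343 g 61.3
```

```bash
cat > kin.py <<'E'
from h import *
from scipy.optimize import least_squares
D=[([-0.2063,0.1815,1.608,0,1.3538,-0.2063],[.5744,.0001,.2304],[0,0,-1]),
([-0.2695,0.7309,1.2062,-0.0804,1.7229,1.421],[.5881,-.0665,.0995],[-.4976,.0551,-.8656]),
([-0.3896,0.0046,2.2654,0.9749,0.3064,0.396],[.5733,-.022,.118],[.669,-.0048,-.7432])]
def fk(q,k,s4=1):
    d1,a2,f,e,d6,lat,a1=k
    Y=lambda a:R.from_euler('y',a); Z=lambda a:R.from_euler('z',a)
    r0=Z(q[0]); r2=r0*Y(q[1]); r3=r2*Y(q[2])
    p=r0.apply([a1,lat,d1])+r2.apply([0,0,a2])+r3.apply([e,0,f])
    r5=r3*Z(s4*q[3])*Y(q[4]); p=p+r5.apply([0,0,d6]); return p,r5
K0=[.35,.45,.45,0,.3,.118,0]
def fit(s4):
    g=lambda k:np.concatenate([fk(q,k,s4)[0]-p for q,p,_ in D]+[1e-3*(np.array(k)-K0)])
    s=least_squares(g,K0); return s
def best():
    S=min([(fit(s).cost,s) for s in(1,-1)]); return fit(S[1]).x,S[1]
E
python3 - <<'E'
from kin import *
for s in(1,-1):
    r=fit(s);print(s,r.x,r.cost,[fk(q,r.x,s)[0]-p for q,p,_ in D],[fk(q,r.x,s)[1].apply([0,0,1])for q,_,_ in D])
k,s=best()
h=np.array([.994,-.107,0])
lim=np.array([[-2.99,-.89,.3,-1.14,0],[2.99,2.07,2.58,4.28,2.63]])
for x in np.arange(.45,.86,.05):
  for y in(-.05,.05):
   for b in (30,40):
    d=h*np.cos(np.radians(b))-np.array([0,0,np.sin(np.radians(b))])
    P=np.array([x,y,.03]); bs=None
    for q0 in([-.3,.5,1.5,0,.3],[-.3,.2,1.8,1,.3],[-.3,1,1,3,.3],[-.3,.8,1.2,-.5,.3]):
      r=least_squares(lambda q:np.r_[(fk(q,k,s)[0]-P)*10,fk(q,k,s)[1].apply([0,0,1])-d],q0,bounds=lim)
      if bs is None or r.cost<bs.cost: bs=r
    print(round(x,2),y,b,"%.1e"%bs.cost,bs.x)
E
```

```text
1 [ 0.3133  0.4382  0.5145  0.0855  0.3189  0.1178 -0.0001] 7.087737567977615e-09 [array([ 0.,  0., -0.]), array([-0., -0.,  0.]), array([-0., -0., -0.])] [array([-0.0017,  0.0003, -1.    ]), array([-0.4976,  0.0551, -0.8656]), array([ 0.6691, -0.0048, -0.7432])]
-1 [ 0.0007  0.0277  0.1076 -0.1195 -0.0696  0.1319  0.4123] 0.004688420322881843 [array([-0.0106,  0.0167, -0.0395]), array([0.0321, 0.0263, 0.0551]), array([-0.0277, -0.0406, -0.0156])] [array([-0.0017,  0.0003, -1.    ]), array([-0.4554,  0.2081, -0.8656]), array([ 0.4794, -0.4667, -0.7432])]
0.45 -0.05 30 1.5e-02 [-0.9359  0.768   2.58    2.35    1.3263]
0.45 -0.05 40 4.0e-03 [-0.6562  0.0959  2.58    2.1236  0.456 ]
0.45 0.05 30 1.1e-03 [-0.1477  0.4601  2.58    3.1451  0.9555]
0.45 0.05 40 1.4e-04 [-0.1879  0.1719  2.58    3.0332  0.4762]
0.5 -0.05 30 1.9e-08 [-0.6377  0.4339  2.5256  2.5442  0.893 ]
0.5 -0.05 40 1.1e-08 [-0.5661  0.2295  2.4952  2.3963  0.5239]
0.5 0.05 30 1.9e-08 [-0.1759  0.4362  2.4968  3.0616  0.8391]
0.5 0.05 40 1.1e-08 [-0.1668  0.2432  2.4711  3.0358  0.4465]
0.55 -0.05 30 1.9e-08 [-0.5147  0.4
[... 1030 characters left out ...]
.4955]
0.75 -0.05 40 1.1e-08 [-0.2811  0.5558  1.8934  2.4802  0.2175]
0.75 0.05 30 1.9e-08 [-0.081   0.6306  1.9339  3.1917  0.4703]
0.75 0.05 40 1.1e-08 [-0.0827  0.5627  1.8805  3.2497  0.1749]
0.8 -0.05 30 1.9e-08 [-0.2648  0.68    1.8254  2.8069  0.4265]
0.8 -0.05 40 1.1e-08 [-0.2556  0.6237  1.7656  2.3586  0.1612]
0.8 0.05 30 1.9e-08 [-0.0732  0.6865  1.8113  3.2166  0.404 ]
0.8 0.05 40 1.1e-08 [-0.0752  0.6301  1.7534  3.3537  0.1168]
0.85 -0.05 30 1.9e-08 [-0.2415  0.7403  1.6968  2.8038  0.3574]
0.85 -0.05 40 1.1e-08 [-0.2344  0.6942  1.6325  2.0734  0.111 ]
0.85 0.05 30 1.9e-08 [-0.0668  0.7467  1.6834  3.2477  0.337 ]
0.85 0.05 40 1.1e-08 [-0.0689  0.7005  1.6207  3.6574  0.0595]
```

```bash
cat >> h.py <<'E'
def delta(z,y,p,o=None):
    o=o or telemetry.get_obs(); z=np.array(z,float);z/=np.linalg.norm(z); y=np.array(y,float); y-=z*(y@z); y/=np.linalg.norm(y)
    T=R.from_matrix(np.c_[np.cross(y,z),y,z]); r=T*rot(o["eef_rot"]).inv()
    print("rv",np.degrees(r.as_rotvec()),"mm",1e3*(np.array(p)-o["eef_pos"]))
E
python3 - <<'E'
from h import *
delta([.861,-.0927,-.5],[-.107,-.994,0],[.57,-.04,.1])
E
```

```text
rv [ -4.0769 -17.7935  -3.213 ] mm [ -3.3113 -18.0302 -18.0108]
```

Call:
send_rows(
  series=[
    [[-1,-4,-1],[-1,-5,0],1],
    [[-2,-8,-1.5],[-2,-9,0],1],
    [[-3,-13,-2.5],[-3,-18,0],1],
    [[-4.1,-17.8,-3.2],[-3,-18,0],1],
    [[-4.1,-17.8,-3.2],[-3,-18,0],1],
    [[-4.1,-17.8,-3.2],[-3,-18,0],1],
    [[-4.1,-17.8,-3.2],[-3,-18,0],1],
    [[-4.1,-17.8,-3.2],[-3,-18,0],1],
  ],
)

```text
time_s: 6.32
eef_pos: [0.5717, -0.0404, 0.1187]
eef_rot: [0.027, 0.865, -0.046, 0.499]
wrist_force: [0.0, -0.9, -3.2]
opening: 0.343
grasp_force: 61.4
```

Run:
```python
from h import *
tel();delta([.861,-.0927,-.5],[-.107,-.994,0],[.57,-.04,.05])
c=camera("scene"); save(c,"s2.png",(240,180,240,180),3)
for n in("scene","side"):
  camera(n)
  for t in ["handle_hub","handle_bar","handle_mouth"]:
    print(n,t,[(np.round(d["xyz"],4),round(d["conf"],2)) for d in spotter.landmark_of(t,n)][:3])
```

```text
t 6.33 p [ 0.5717 -0.0404  0.1187] z [ 0.8606 -0.0928 -0.5008] y [-0.1069 -0.9943  0.0005] q [-0.4437  0.1102  2.4209  2.5     0.4975 -1.1638] F [ 0.0261 -0.9078 -3.2053] T [ 0.089   0.7651 -0.0155] op 0.343 g 61.4
rv [ 0.0214 -0.0525 -0.0085] mm [ -1.6659   0.4163 -68.6802]
scene handle_hub [(array([ 0.5655, -0.0382,  0.1148]), 0.8)]
scene handle_bar [(array([ 0.5684, -0.0334,  0.166 ]), 0.73)]
scene handle_mouth [(array([ 0.5674, -0.0415,  0.0976]), 0.62), (array([ 0.5664, -0.0373,  0.1173]), 0.18)]
side handle_hub [(array([ 0.5622, -0.0382,  0.1162]), 0.79)]
side handle_bar [(array([ 0.5653, -0.0407,  0.1684]), 0.94), (array([ 0.563 , -0.039 ,  0.0924]), 0.47)]
side handle_mouth [(array([ 0.5652, -0.0374,  0.0901]), 0.86)]
```

View pics/s2.png

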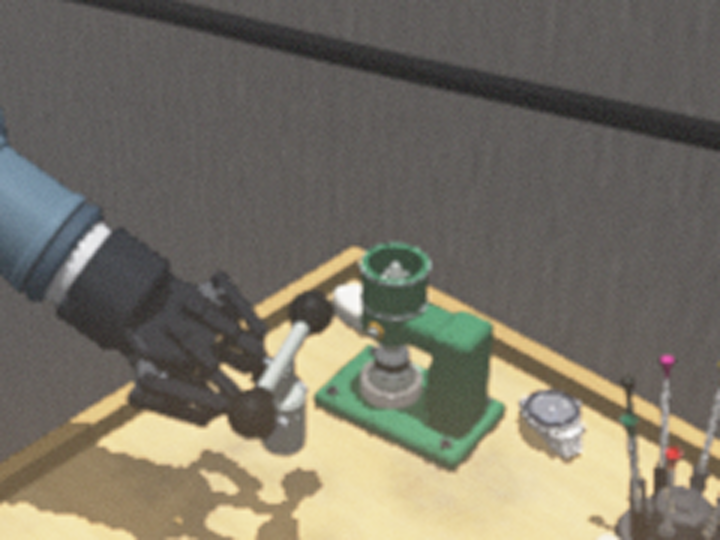

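The handle is upright in the hand, with its hub at (285,425) in the crop, and the mouth is about 93 mm up. I'll lower it onto the bench.

Call:
send_rows(
  series=[
    [[0,0,0],[0,0,-30],1],
    [[0,0,0],[0,0,-60],1],
    [[0,0,0],[0,0,-80],1],
    [[0,0,0],[0,0,-86],1],
    [[0,0,0],[0,0,-88],1],
    [[0,0,0],[0,0,-89],1],
    [[0,0,0],[0,0,-90],1],
    [[0,0,0],[0,0,-90],1],
  ],
)

```text
time_s: 7.78
eef_pos: [0.5717, -0.0409, 0.0291]
eef_rot: [0.028, 0.865, -0.047, 0.5]
wrist_force: [-0.0, -0.2, -2.0]
opening: 0.344
grasp_force: 61.4
```

Call:
send_rows(
  series=[
    [[0,0,0],[0,0,-1],1],
    [[0,0,0],[0,0,-2],1],
    [[0,0,0],[0,0,-2.5],1],
    [[0,0,0],[0,0,-2.5],1],
  ],
)

```text
time_s: 8.28
eef_pos: [0.5714, -0.0407, 0.0259]
eef_rot: [0.027, 0.865, -0.047, 0.499]
wrist_force: [0.1, 0.1, -3.1]
opening: 0.347
grasp_force: 61.4
```

Call:
send_rows(
  series=[
    [[0,0,0],[0,0,-1],1],
    [[0,0,0],[0,0,-1.5],1],
    [[0,0,0],[0,0,-2],1],
    [[0,0,0],[0,0,-2],1],
  ],
)

```text
time_s: 8.78
eef_pos: [0.5718, -0.0408, 0.0248]
eef_rot: [0.028, 0.864, -0.047, 0.5]
wrist_force: [-3.9, 0.3, 4.9]
opening: 0.347
grasp_force: 62.2
```

Call:
send_rows(
  series=[
    [[0,0,0],[0,0,0],0.2],
    [[0,0,0],[0,0,0],-0.5],
    [[0,0,0],[0,0,0],-0.5],
    [[0,0,0],[0,0,0],-0.5],
    [[0,0,0],[-17,2,10],-0.5],
    [[0,0,0],[-43,4.5,25],-0.5],
    [[0,0,0],[-86,9,50],-0.5],
    [[0,0,0],[-100,10,90],-0.5],
    [[0,0,0],[-100,10,140],-1],
  ],
)

```text
time_s: 9.9
eef_pos: [0.5113, -0.0253, 0.1389]
eef_rot: [0.019, 0.869, -0.044, 0.493]
wrist_force: [-0.3, 1.7, -0.1]
opening: 0.937
grasp_force: 0.0
```

Run:
```python
from h import *
tel()
for n in("scene","side","wrist"):
  c=camera(n)
  if n=="wrist": save(c,"w3.png")
  for t in ["handle_hub","handle_bar","handle_mouth","press_guard"]:
    print(n,t,[(np.round(d["xyz"],4),round(d["conf"],2)) for d in spotter.landmark_of(t,n)][:2])
delta([0,0,-1],[.994,-.107,0],[.563,-.04,.22])
delta([0,0,-1],[-.994,.107,0],[.563,-.04,.22])
```

```text
t 9.9 p [ 0.5113 -0.0253  0.1389] z [ 0.8549 -0.0761 -0.5132] y [-0.0951 -0.9954 -0.0109] q [-0.5204 -0.1514  2.576   2.1795  0.4531 -0.8789] F [-0.2716  1.7232 -0.0713] T [0.1443 0.4524 0.1357] op 0.937 g 0.0
scene handle_hub [(array([0.6105, 0.1237, 0.0283]), 0.71), (array([ 0.5674, -0.0396,  0.0222]), 0.7)]
scene handle_bar [(array([ 0.5671, -0.0348,  0.0744]), 0.74)]
scene handle_mouth [(array([ 0.5654, -0.0413,  0.0038]), 0.93)]
scene press_guard []
side handle_hub [(array([ 0.5647, -0.0405,  0.0252]), 0.81)]
side handle_bar [(array([ 0.5652, -0.0417,  0.0747]), 0.98)]
side handle_mouth [(array([ 0.5649, -0.0377,  0.0007]), 0.72)]
side press_guard [(array([0.6141, 0.1174, 0.1403]), 0.76)]
wrist handle_hub [(array([ 0.563 , -0.0392,  0.0214]), 0.61)]
wrist handle_bar [(array([ 0.5648, -0.0417,  0.0712]), 0.8)]
wrist handle_mouth [(array([ 0.5641, -0.0386,  0.0017]), 0.88)]
wrist press_guard [(array([0.6092, 0.1268, 0.1409]), 0.91)]
rv [-41.5971  49.8362  80.9447] mm [ 52.4974 -15.377   83.5518]
rv [ 49.9089  41.6578 -81.5359] mm [ 52.4974 -15.377   83.5518]
```

View pics/w3.png

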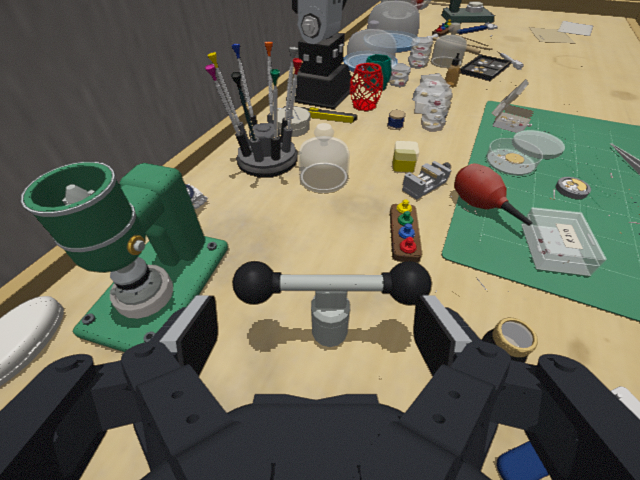

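The handle is standing on its own at (330,320), with the bar from (255,283) to (408,283). Next I'll turn the tool down above it.

Call:
send_rows(
  series=[
    [[0,0,0],[0,0,40],-1],
    [[1,9,0],[5,-5,80],-1],
    [[2.1,19,0],[10,-8,110],-1],
    [[3.1,29,0],[20,-10,110],-1],
    [[4.2,39,0],[30,-13,110],-1],
    [[5.3,49,0],[40,-15,110],-1],
    [[6.3,59,0],[53,-15,110],-1],
    [[6.3,59,0],[53,-15,110],-1],
    [[6.3,59,0],[53,-15,110],-1],
    [[6.3,59,0],[53,-15,110],-1],
  ],
)

```text
time_s: 11.9
eef_pos: [0.5643, -0.0397, 0.2476]
eef_rot: [-0.008, 0.998, -0.055, -0.005]
wrist_force: [0.6, -0.4, -0.3]
opening: 0.996
grasp_force: 0.0
```

Run:
```python
from h import *
tel()
delta([0,0,-1],[.994,-.107,0],[.5645,-.04,.20])
```

```text
t 11.9 p [ 0.5643 -0.0397  0.2476] z [-0.0083  0.016  -0.9998] y [-0.1106 -0.9937 -0.015 ] q [-0.2874  0.1531  1.6055  0.0132  1.3955  1.3918] F [ 0.6012 -0.3763 -0.3433] T [-0.0005 -0.0148 -0.0069] op 0.996 g 0.0
rv [-0.3468 -1.0926 90.2022] mm [  0.2388  -0.3475 -47.5806]
```

Call:
send_rows(
  series=[
    [[0,0,10],[0,0,-10],-1],
    [[0,0,20],[0,0,-20],-1],
    [[-0.2,-0.4,30],[0,0,-30],-1],
    [[-0.2,-0.5,40],[0,0,-40],-0.5],
    [[-0.2,-0.6,50],[0,0,-47],-0.3],
    [[-0.3,-0.8,60],[0,0,-47],-0.3],
    [[-0.3,-0.9,70],[0,0,-47],-0.3],
    [[-0.3,-1,80],[0,0,-47],-0.3],
    [[-0.3,-1.1,90.2],[0,0,-47],-0.3],
    [[-0.3,-1.1,90.2],[0,0,-47],-0.3],
  ],
)

```text
time_s: 13.15
eef_pos: [0.5635, -0.0395, 0.1996]
eef_rot: [-0.003, 0.744, 0.668, 0.001]
wrist_force: [-0.6, -0.0, -0.5]
opening: 0.647
grasp_force: 0.0
```

Run:
```python
from h import *
tel()
c=camera("wrist"); save(c,"w4.png")
for t in ["handle_hub","handle_bar","handle_mouth","press_guard","press_shoulder"]:
    print(t,[(np.round(d["xyz"],4),round(d["conf"],2)) for d in spotter.landmark_of(t,"wrist")][:2])
im=c["pixels"].astype(int)
b=proj(c,[[.5685,.016,.072],[.5565,-.096,.072]]);print(b)
for u,v in b:
    x,y=int(u)-40,int(v)-40; m=(im[y:y+80,x:x+80].sum(2)<110).astype(np.uint8)
    n,l,s,ce=cv2.connectedComponentsWithStats(m)
    for i in range(1,n):
        if s[i][4]>150: print(s[i],ce[i]+[x,y],back(c,ce[i]+[x,y],.072))
```

```text
t 13.15 p [ 0.5635 -0.0395  0.1996] z [-0.0024  0.0057 -1.    ] y [ 0.9941 -0.1081 -0.003 ] q [-0.2829  0.1903  1.6623  0.005   1.2929 -0.176 ] F [-0.551  -0.041  -0.4744] T [-0.0334  0.008   0.0168] op 0.647 g 0.0
handle_hub [(array([ 0.5619, -0.0393,  0.0214]), 0.78), (array([0.6111, 0.1238, 0.0173]), 0.62)]
handle_bar [(array([ 0.5641, -0.0444,  0.0717]), 0.57)]
handle_mouth [(array([ 0.5661, -0.0361,  0.0018]), 0.56)]
press_guard []
press_shoulder []
[[314.5421 166.933 ]
 [314.8719 296.6344]]
[  24   21   39   45 1311] [317.0122 167.6369] [[0.5704 0.0152 0.072 ]]
[ 26  19  34  38 953] [316.7156 294.5037] [[ 0.5584 -0.0941  0.072 ]]
[ 15  70  26  10 189] [301.6349 331.5344] [[ 0.5406 -0.1294  0.072 ]]
```

View pics/w4.png

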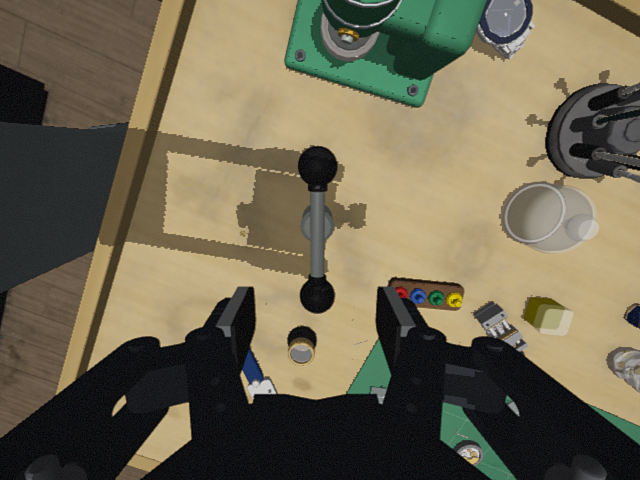

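The handle is centred under the gripper: balls at (317,168) and (317,294), axis at (0.564,-0.0395). I'll grip the bar.

Call:
send_rows(
  series=[
    [[0,0,0],[1,0,-50],-0.3],
    [[0,0,0],[1,0,-100],-0.3],
    [[0,0,0],[1,0,-130],-0.3],
    [[0,0,0],[1,0,-145.5],-0.3],
    [[0,0,0],[1,0,-145.5],0.4],
    [[0,0,0],[1,0,-145.5],1],
    [[0,0,0],[1,0,-145.5],1],
    [[0,0,0],[1,0,-145.5],1],
    [[0,0,0],[1,0,-145.5],1],
    [[0,0,0],[1,0,-145.5],1],
  ],
)

```text
time_s: 14.7
eef_pos: [0.5658, -0.04, 0.0561]
eef_rot: [-0.001, 0.744, 0.668, 0.002]
wrist_force: [-0.9, 0.5, 6.7]
opening: 0.114
grasp_force: 58.9
```

Call:
send_rows(
  series=[
    [[0,0,0],[0,0,30],1],
    [[0,0,0],[0,0,80],1],
    [[0,0,0],[0,0,130],1],
    [[0,0,0],[10,30,170],1],
    [[0,0,0],[20,75,170],1],
    [[0,0,0],[30,110,170],1],
    [[0,0,0],[40,145,170],1],
    [[0,0,0],[45.5,165,170],1],
    [[0,0,0],[45.5,165,170],1],
    [[0,0,0],[45.5,165,170],1],
  ],
)

```text
time_s: 15.95
eef_pos: [0.61, 0.1244, 0.2242]
eef_rot: [-0.002, 0.744, 0.668, 0.001]
wrist_force: [-0.1, 0.0, -2.8]
opening: 0.112
grasp_force: 59.2
```

Run:
```python
from h import *
tel()
for n in("scene","side","wrist"):
  c=camera(n)
  if n=="scene": save(c,"s5.png",(280,130,180,200),2.9); print(proj(c,[[.6105,.1255,.14],[.6105,.1255,.17]]))
  if n=="side": save(c,"d5.png",(240,150,160,160),3)
  for t in ["handle_hub","handle_bar","handle_mouth","press_guard","press_shoulder"]:
    print(n,t,[(np.round(d["xyz"],4),round(d["conf"],2)) for d in spotter.landmark_of(t,n)][:2])
a=cv2.imread("pics/s5.png");b=cv2.imread("pics/d5.png")
hh=min(a.shape[0],b.shape[0]); im=np.hstack([a[:hh],b[:hh]]); cv2.imwrite("pics/m5.png",cv2.resize(im,(800,int(800*hh/im.shape[1]))))
```

```text
t 15.95 p [0.61   0.1244 0.2242] z [-0.0021  0.0046 -1.    ] y [ 0.9943 -0.107  -0.0026] q [0.0084 0.2915 1.4875 0.0047 1.3647 0.1147] F [-0.0818  0.0443 -2.7606] T [ 0.0017 -0.0355 -0.0166] op 0.112 g 59.2
[[371.4671 267.4154]
 [371.8493 256.578 ]]
scene handle_hub [(array([0.6115, 0.1303, 0.1898]), 0.83)]
scene handle_bar [(array([0.6124, 0.1301, 0.243 ]), 0.91)]
scene handle_mouth [(array([0.608 , 0.1207, 0.1706]), 0.95)]
scene press_guard [(array([0.6106, 0.126 , 0.1382]), 0.76)]
scene press_shoulder [(array([0.6093, 0.1247, 0.1069]), 0.81), (array([0.6102, 0.1263, 0.1889]), 0.42)]
side handle_hub [(array([0.6062, 0.1263, 0.1913]), 0.64), (array([0.6092, 0.1219, 0.2404]), 0.58)]
side handle_bar [(array([0.6122, 0.1256, 0.2422]), 0.61)]
side handle_mouth [(array([0.6104, 0.1262, 0.1682]), 0.4)]
side press_guard [(array([0.6081, 0.1185, 0.1408]), 0.97), (array([0.6115, 0.1259, 0.2434]), 0.6)]
side press_shoulder [(array([0.6096, 0.1243, 0.1063]), 0.77), (array([0.6099, 0.1277, 0.1676]), 0.23)]
wrist handle_hub [(array([0.6075, 0.1253, 0.191 ]), 0.62)]
wrist handle_bar [(array([0.6128, 0.1259, 0.2375]), 0.66)]
wrist handle_mouth [(array([0.6132, 0.1266, 0.1693]), 0.83)]
wrist press_guard []
wrist press_shoulder []
```

View pics/m5.png

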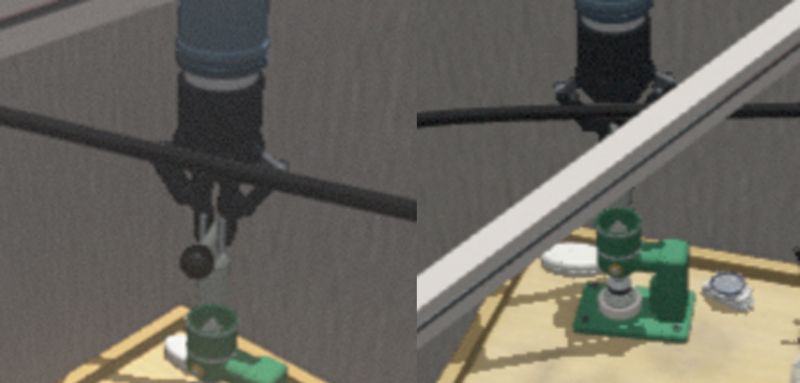

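The handle is upright with the mouth at about 0.168 and centred over the guard. I'll lower it towards the nose.

Call:
send_rows(
  series=[
    [[0,0,0],[0,0.5,-12],1],
    [[0,0,0],[0,0.5,-22],1],
    [[0,0,0],[0,0.5,-28],1],
    [[0,0,0],[0,0.5,-32],1],
    [[0,0,0],[0,0.5,-35],1],
    [[0,0,0],[0,0.5,-37],1],
    [[0,0,0],[0,0.5,-37],1],
  ],
)

```text
time_s: 17.73
eef_pos: [0.6102, 0.1258, 0.1875]
eef_rot: [-0.002, 0.744, 0.668, 0.001]
wrist_force: [0.4, -0.1, -2.0]
opening: 0.113
grasp_force: 59.2
```

Run:
```python
from h import *
tel()
```

```text
t 17.73 p [0.6102 0.1258 0.1875] z [-0.0014  0.0052 -1.    ] y [ 0.9943 -0.1066 -0.002 ] q [0.0104 0.3254 1.5209 0.0054 1.2967 0.1158] F [ 0.4197 -0.1375 -2.0483] T [0.0064 0.01   0.042 ] op 0.113 g 59.2
```

Call:
send_rows(
  series=[
    [[0,0,0],[0,0,-2],1],
    [[0,0,0],[0,0,-4],1],
    [[0,0,0],[0,0,-6],1],
    [[0,0,0],[0,0,-8],1],
    [[0,0,0],[0,0,-8],1],
  ],
)

```text
time_s: 18.35
eef_pos: [0.6101, 0.1258, 0.1793]
eef_rot: [-0.002, 0.744, 0.668, 0.001]
wrist_force: [0.2, 0.8, -2.7]
opening: 0.116
grasp_force: 59.0
```

Run:
```python
from h import *
tel()
```

```text
t 18.35 p [0.6101 0.1258 0.1793] z [-0.0017  0.0051 -1.    ] y [ 0.9943 -0.1066 -0.0022] q [0.0104 0.3336 1.5277 0.0054 1.2819 0.1157] F [ 0.1757  0.7982 -2.6821] T [ 0.0757 -0.0254 -0.0086] op 0.116 g 59.0
```

Call:
send_rows(
  series=[
    [[0,0,0],[0,0,-3],1],
    [[0,0,0],[0,0,-6],1],
    [[0,0,0],[0,0,-9],1],
    [[0,0,0],[0,0,-12],1],
    [[0,0,0],[0,0,-14],1],
    [[0,0,0],[0,0,-16],1],
    [[0,0,0],[0,0,-16],1],
  ],
)

```text
time_s: 19.23
eef_pos: [0.6101, 0.1258, 0.1633]
eef_rot: [-0.002, 0.744, 0.668, 0.001]
wrist_force: [-1.2, -0.1, -2.7]
opening: 0.115
grasp_force: 58.9
```

Run:
```python
from h import *
tel()
```

```text
t 19.23 p [0.6101 0.1258 0.1633] z [-0.0017  0.0052 -1.    ] y [ 0.9943 -0.1066 -0.0022] q [0.0104 0.3502 1.5402 0.0055 1.2528 0.1155] F [-1.2283 -0.1442 -2.7436] T [ 0.0298 -0.0287  0.0138] op 0.115 g 58.9
```

Sliding on freely. Now I'll push it home until it meets resistance.

Call:
send_rows(
  series=[
    [[0,0,0],[0,0,-1],1],
    [[0,0,0],[0,0,-2],1],
    [[0,0,0],[0,0,-3],1],
    [[0,0,0],[0,0,-3],1],
  ],
)

```text
time_s: 19.73
eef_pos: [0.6109, 0.1257, 0.1614]
eef_rot: [-0.002, 0.744, 0.668, 0.002]
wrist_force: [1.1, -0.1, 4.2]
opening: 0.117
grasp_force: 59.7
```

Run:
```python
from h import *
tel()
for n in("scene","side"):
  camera(n)
  for t in ["handle_hub","handle_bar","press_ram","watch_case"]:
    print(n,t,[(np.round(d["xyz"],4),round(d["conf"],2)) for d in spotter.landmark_of(t,n)][:2])
```

```text
t 19.73 p [0.6109 0.1257 0.1614] z [ 0.0005  0.005  -1.    ] y [ 0.9943 -0.1066 -0.    ] q [0.0103 0.3524 1.5413 0.0053 1.2473 0.1155] F [ 1.0544 -0.1311  4.16  ] T [-0.1215 -0.0185  0.0205] op 0.117 g 59.7
scene handle_hub [(array([0.6127, 0.1263, 0.1278]), 0.79)]
scene handle_bar []
scene press_ram [(array([0.6096, 0.124 , 0.0438]), 0.48)]
scene watch_case [(array([0.6092, 0.1217, 0.0247]), 0.68)]
side handle_hub [(array([0.6095, 0.1235, 0.1279]), 0.65)]
side handle_bar [(array([0.6099, 0.1249, 0.1789]), 0.65)]
side press_ram [(array([0.6096, 0.1261, 0.0429]), 0.46)]
side watch_case [(array([0.6112, 0.1189, 0.0196]), 0.53), (array([0.6082, 0.1276, 0.1255]), 0.44)]
```

The hub point reads 0.128, so the mouth is at 0.106, which is home. Now I'll wind clockwise and watch the torque.

Call:
send_rows(
  series=[
    [[0,0,0],[0,0,-1.5],1],
    [[0,0,0],[0,0,-1.5],1],
    [[0,0,-4],[0,0,0],1],
    [[0,0,-8],[0,0,0],1],
    [[0,0,-12],[0,0,0],1],
  ],
)

```text
time_s: 20.85
eef_pos: [0.6108, 0.1255, 0.1613]
eef_rot: [-0.002, 0.81, 0.586, 0.002]
wrist_force: [0.7, -0.9, 6.7]
opening: 0.112
grasp_force: 59.9
```

Run:
```python
from h import *
tel()
```

```text
t 20.85 p [0.6108 0.1255 0.1613] z [ 0.0012  0.0048 -1.    ] y [ 0.9497 -0.313  -0.0003] q [0.0101 0.3517 1.5424 0.0051 1.2461 0.3269] F [ 0.6625 -0.8802  6.6901] T [-0.3279 -0.0113  0.1643] op 0.112 g 59.9
```

Call:
send_rows(
  series=[
    [[0,0,-4],[0,0,0],1],
    [[0,0,-8],[0,0,0],1],
  ],
)

```text
time_s: 21.1
eef_pos: [0.6108, 0.1255, 0.1613]
eef_rot: [-0.002, 0.849, 0.528, 0.002]
wrist_force: [0.2, -1.9, 4.7]
opening: 0.117
grasp_force: 59.9
```

Run:
```python
from h import *
tel()
```

```text
t 21.1 p [0.6108 0.1255 0.1613] z [ 0.002   0.0048 -1.    ] y [ 0.8969 -0.4422 -0.0003] q [0.01   0.3513 1.5431 0.005  1.2452 0.4665] F [ 0.2422 -1.9108  4.6509] T [-0.3509 -0.043   0.0414] op 0.117 g 59.9
```

Call:
send_rows(
  series=[
    [[0,0,-4],[0,0,0],1],
    [[0,0,-8],[0,0,0],1],
  ],
)

```text
time_s: 21.35
eef_pos: [0.6108, 0.1254, 0.1613]
eef_rot: [-0.001, 0.884, 0.468, 0.002]
wrist_force: [0.3, -1.7, 5.6]
opening: 0.118
grasp_force: 59.9
```

```bash
cat > t.py <<'E'
from h import *
def yaw(o): y=rot(o["eef_rot"]).as_matrix()[:,1]; return np.degrees(np.arctan2(y[1],y[0]))
o=telemetry.get_obs(); print("yaw",yaw(o),"T",o["torque"],"F",o["wrist_force"],o["opening"])
for i in range(3):
    camera("wrist"); o=telemetry.get_obs(); print(yaw(o),"T",o["torque"][2],"F",o["wrist_force"])
E
python3 t.py
```

```text
yaw -34.24692373819224 T [-0.3904 -0.0205  0.1063] F [ 0.3414 -1.7012  5.5877] 0.11790716569830287
-34.41978421541388 T 0.06114476842715033 F [-0.176  -2.1174  6.0459]
-34.21018373257366 T 0.022571292658291567 F [ 0.0764 -1.0886  4.012 ]
-34.140912598726445 T 0.08738563797213146 F [-0.0172 -1.6426  6.0866]
```

Call:
send_rows(
  series=[
    [[0,0,-4],[0,0,0],1],
    [[0,0,-8],[0,0,0],1],
  ],
)

```text
time_s: 21.75
eef_pos: [0.6108, 0.1254, 0.1613]
eef_rot: [-0.001, 0.914, 0.405, 0.002]
wrist_force: [0.0, -2.0, 5.4]
opening: 0.119
grasp_force: 59.8
```

```bash
python3 t.py
```

```text
yaw -42.24313361724867 T [-0.4344  0.0244  0.1088] F [ 0.0489 -2.0399  5.369 ] 0.11880361435246264
-42.41662600402467 T -6.087733008001972e-05 F [-0.0285 -1.3989  5.8738]
-42.210797416327615 T 0.05210611996277589 F [ 0.5011 -1.538   5.3235]
-42.14242252154843 T 0.020294880124545053 F [ 0.2253 -1.5374  5.5159]
```

Call:
send_rows(
  series=[
    [[0,0,-4],[0,0,0],1],
    [[0,0,-8],[0,0,0],1],
  ],
)

```text
time_s: 22.15
eef_pos: [0.6108, 0.1253, 0.1613]
eef_rot: [-0.001, 0.94, 0.34, 0.003]
wrist_force: [-0.2, -2.0, 5.3]
opening: 0.116
grasp_force: 59.8
```

```bash
python3 t.py
```

```text
yaw -50.24637741909384 T [-0.4552  0.1003  0.1249] F [-0.2202 -1.9876  5.3069] 0.11556284830331445
-50.41603851706809 T 0.1545446280066246 F [ 0.036  -2.1314  6.5834]
-50.20975001330841 T 0.05039176770689413 F [ 0.332  -0.9832  6.0433]
-50.14604681984866 T 0.06347275913237412 F [ 0.1549 -1.8619  5.0885]
```

Call:
send_rows(
  series=[
    [[0,0,-4],[0,0,0],1],
    [[0,0,-8],[0,0,0],1],
  ],
)

```text
time_s: 22.55
eef_pos: [0.6108, 0.1253, 0.1613]
eef_rot: [-0.001, 0.962, 0.274, 0.003]
wrist_force: [-0.0, -2.1, 6.1]
opening: 0.118
grasp_force: 59.8
```

```bash
python3 t.py
python3 - <<'E'
from h import *
for n in("scene","side"):
  camera(n)
  for t in ["press_ram","watch_case"]:
    print(n,t,[(np.round(d["xyz"],4),round(d["conf"],2)) for d in spotter.landmark_of(t,n)][:2])
E
```

```text
yaw -58.24442500850697 T [-0.4049  0.0679  0.1489] F [-0.0124 -2.1289  6.1141] 0.11838495089475243
-58.42025681057889 T 0.0830787911286041 F [-0.0837 -1.6226  5.6998]
-58.207430980716985 T 0.05742618297320465 F [-0.11   -1.9985  5.7484]
-58.13837731701683 T -0.004338523547417934 F [ 0.1183 -1.5358  6.1496]
scene press_ram [(array([0.6084, 0.1238, 0.0409]), 0.65)]
scene watch_case [(array([0.6126, 0.1255, 0.0271]), 0.56)]
side press_ram [(array([ 0.5057, -0.1714,  0.4903]), 0.65), (array([0.612 , 0.1263, 0.0401]), 0.44)]
side watch_case [(array([0.6126, 0.1169, 0.0218]), 0.58)]
```

Call:
send_rows(
  series=[
    [[0,0,-4],[0,0,0],1],
    [[0,0,-8],[0,0,0],1],
  ],
)

```text
time_s: 23.25
eef_pos: [0.6107, 0.1252, 0.1613]
eef_rot: [-0.001, 0.979, 0.206, 0.003]
wrist_force: [-0.2, -1.9, 5.9]
opening: 0.114
grasp_force: 59.8
```

```bash
python3 t.py
```

```text
yaw -66.24507544032217 T [-0.4014  0.0094  0.127 ] F [-0.2484 -1.9119  5.9016] 0.11387970034964286
-66.41649685091114 T 0.12479226534127943 F [-0.3737 -3.01    5.9047]
-66.20678286153368 T 0.009876369348500634 F [-0.3444 -2.1502  5.8145]
-66.1423150389287 T 0.0022289956591832506 F [-0.7523 -2.1619  5.3418]
```

Call:
send_rows(
  series=[
    [[0,0,-4],[0,0,0],1],
    [[0,0,-8],[0,0,0],1],
  ],
)

```text
time_s: 23.65
eef_pos: [0.6107, 0.1252, 0.1613]
eef_rot: [-0.001, 0.991, 0.137, 0.003]
wrist_force: [-0.6, -2.4, 6.4]
opening: 0.118
grasp_force: 59.9
```

```bash
python3 t.py
python3 - <<'E'
from h import *
c=camera("scene"); save(c,"s6.png",(330,240,100,100),6)
E
```

```text
yaw -74.23720109046113 T [-0.5124  0.1362  0.1808] F [-0.5756 -2.3753  6.4179] 0.11778426948803622
-74.41275970838736 T 0.12949980643783357 F [-0.4495 -2.4894  5.6348]
-74.2009003717774 T 0.08657877350938073 F [-0.511  -1.8987  5.3023]
-74.13332644564494 T 0.03292531352000093 F [-1.4437 -2.4535  6.5968]
```

View pics/s6.png

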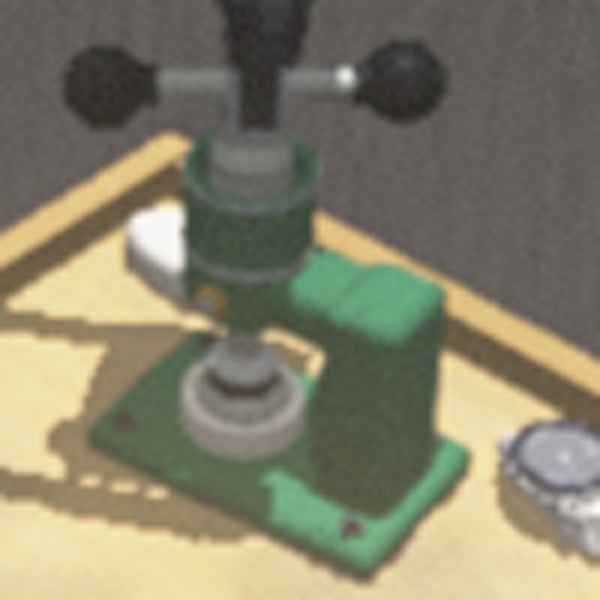

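The hub sits inside the guard with the bar turned, and the black pad at (243,375) is at or just above the case. I'll keep winding.

Call:
send_rows(
  series=[
    [[0,0,-4],[0,0,0],1],
    [[0,0,-8],[0,0,0],1],
  ],
)

```text
time_s: 24.1
eef_pos: [0.6106, 0.1252, 0.1613]
eef_rot: [-0.001, 0.998, 0.068, 0.003]
wrist_force: [-1.0, -2.6, 6.1]
opening: 0.115
grasp_force: 60.2
```

```bash
python3 t.py
```

```text
yaw -82.2305626041644 T [-0.5509  0.1582  0.236 ] F [-1.0481 -2.6054  6.1316] 0.11536146920060937
-82.40747911997559 T 0.1788150493453303 F [-0.1296 -2.0839  5.8076]
-82.19832883210114 T 0.08820841924576084 F [ 0.1783 -3.5414  6.596 ]
-82.13376625469417 T 0.07384302138738653 F [-0.2156 -1.7663  6.1393]
```

Call:
send_rows(
  series=[
    [[0,0,-3],[0,0,0],1],
    [[0,0,-6],[0,0,0],1],
  ],
)

```text
time_s: 24.5
eef_pos: [0.6106, 0.1252, 0.1613]
eef_rot: [-0.0, 1.0, 0.016, 0.003]
wrist_force: [-1.6, -2.7, 6.4]
opening: 0.116
grasp_force: 60.4
```

```bash
python3 t.py
```

```text
yaw -88.19460325434918 T [-0.5198  0.2689  0.2595] F [-1.551  -2.7007  6.4219] 0.11560065025640393
-88.3275870374463 T 0.17227368799573045 F [-1.6666 -2.6548  6.2493]
-88.17098073922811 T 0.19248286233316264 F [-0.3528 -2.468   6.7738]
-88.12464043292702 T 0.19381538243218696 F [-0.9882 -2.6327  5.9973]
```

Torque has climbed from 0.12 to 0.26 N m, so the pad is about 2 mm (20 N) into its spring. I'll release and lift away.

Call:
send_rows(
  series=[
    [[0,0,0],[0,0,0],0.6],
    [[0,0,0],[0,0,0],0],
    [[0,0,0],[0,0,0],-0.3],
    [[0,0,0],[0,0,0],-0.3],
    [[0,0,0],[0,0,20],-0.3],
    [[0,0,0],[0,0,50],-0.3],
    [[0,0,0],[0,0,90],-0.3],
    [[0,0,0],[-20,-20,130],-0.3],
    [[0,0,0],[-40,-60,130],-0.3],
    [[0,0,0],[-40,-60,130],-0.3],
  ],
)

```text
time_s: 25.9
eef_pos: [0.57, 0.0639, 0.2932]
eef_rot: [-0.001, 1.0, 0.015, 0.004]
wrist_force: [0.2, 0.9, -0.8]
opening: 0.65
grasp_force: 0.0
```

Run:
```python
from h import *
tel()
for n in("scene","side","wrist"):
  c=camera(n)
  if n=="scene": save(c,"s7.png",(240,240,200,190),3.1)
  for t in ["handle_hub","handle_bar","press_ram","watch_case","loupe","oil_cups","case_opener"]:
    print(n,t,[(np.round(d["xyz"],4),round(d["conf"],2)) for d in spotter.landmark_of(t,n)][:2])
```

```text
t 25.9 p [0.57   0.0639 0.2932] z [ 0.0082  0.0013 -1.    ] y [ 0.0302 -0.9995 -0.001 ] q [-0.0963  0.1262  1.5438  0.002   1.4636  1.444 ] F [ 0.1669  0.9226 -0.8225] T [ 0.0141 -0.0221  0.0623] op 0.65 g 0.0
scene handle_hub [(array([0.6132, 0.1273, 0.1255]), 0.65)]
scene handle_bar [(array([0.6134, 0.1309, 0.1757]), 0.61)]
scene press_ram [(array([0.6085, 0.1203, 0.0369]), 0.41)]
scene watch_case [(array([0.6129, 0.1313, 0.1774]), 0.67), (array([0.6158, 0.1255, 0.0249]), 0.56)]
scene loupe [(array([ 0.5326, -0.181 , -0.0016]), 0.65), (array([0.6141, 0.1256, 0.1259]), 0.62)]
scene oil_cups [(array([ 0.6708, -0.1386,  0.0002]), 0.63)]
scene case_opener [(array([ 0.4585, -0.2014,  0.0051]), 0.67)]
side handle_hub [(array([0.6101, 0.1254, 0.1274]), 0.78)]
side handle_bar [(array([0.6069, 0.1253, 0.1795]), 0.72)]
side press_ram [(array([0.6149, 0.1172, 0.1412]), 0.69), (array([0.6131, 0.1255, 0.0349]), 0.4)]
side watch_case [(array([0.6093, 0.1154, 0.1424]), 0.73), (array([0.6122, 0.1188, 0.021 ]), 0.48)]
side loupe [(array([ 0.5325, -0.1832, -0.0046]), 0.69)]
side oil_cups [(array([ 0.6699, -0.1412, -0.0024]), 0.96)]
side case_opener [(array([ 0.4624, -0.1965,  0.004 ]), 0.8), (array([0.6122, 0.1256, 0.1077]), 0.57)]
wrist handle_hub [(array([0.6086, 0.1272, 0.129 ]), 0.59)]
wrist handle_bar [(array([0.6117, 0.124 , 0.1773]), 0.6)]
wrist press_ram []
wrist watch_case []
wrist loupe [(array([ 0.531 , -0.1821,  0.0009]), 0.73)]
wrist oil_cups [(array([ 0.6704, -0.1367, -0.0005]), 0.87)]
wrist case_opener [(array([ 0.4652, -0.1968,  0.0034]), 0.83), (array([0.6101, 0.1225, 0.1019]), 0.32)]
```

View pics/s7.png

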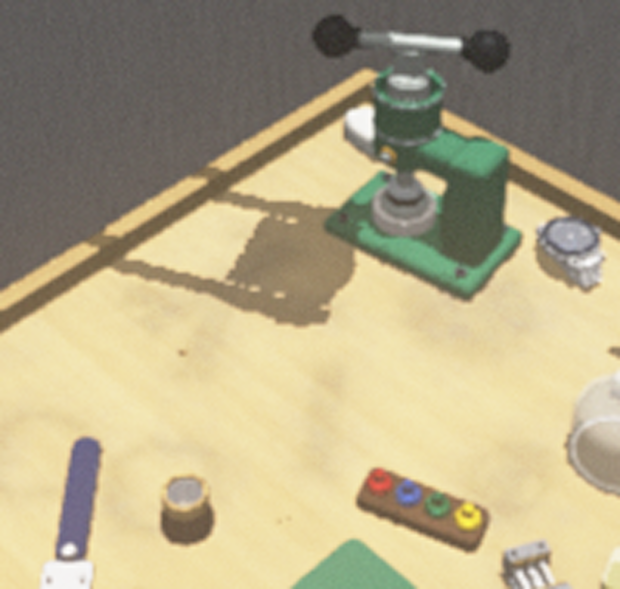

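The handle is seated with the bar from (335,35) to (487,50), the pad is on the case at (405,190), and the bystanders are untouched. One check that the spindle did not unwind.

Run:
```python
from h import *
c=camera("scene"); uv=np.array([[335,35],[487,50]])/3.1+240; print(uv)
for yw in(-6,-60,-70,-80,-88,-95):
    a=np.radians(yw+90); d=.056*np.array([np.cos(a),np.sin(a),0]); m=np.array([.6105,.1255,.178])
    print(yw,proj(c,[m-d,m+d]).ravel())
```

```text
[[348.0645 251.2903]
 [397.0968 256.129 ]]
-6 [364.4182 267.2629 378.8923 241.082 ]
-60 [348.0881 257.5895 395.3189 249.7604]
-70 [347.1988 255.1816 396.5639 252.0946]
-80 [347.0717 252.7638 397.0767 254.5119]
-88 [347.5104 250.8714 396.937  256.457 ]
-95 [348.2746 249.2761 396.4076 258.1339]
```

The bar is still at about -87°, so it did not unwind. I'll hand in.

```bash
python3 -c "
from bench import ctrl
print(ctrl.hand_in())"
```

```text
the job is handed in; nothing more can be done
None
```

The T-handle is back on the spindle and pushed home; I wound it clockwise until the pad pressed on the watch case at about 20 N (estimated from the torque), let go with the loupe, oil cups and case wrench where they were, and handed the job in at about 26 s; no verdict came back.

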